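Reverse the ratchet of a gluing press and wind it down on a glued blank

ROBOT

A 6-joint arm with a two-finger parallel gripper is mounted at the origin on the work surface. World frame = base frame: x ahead of the robot, y to its left, z up, the work surface at z = 0. Lengths are in m, angles in rad, forces in N, time in s.
With the tool pointing down it reaches from about 0.3 to 1 m from the base axis. Payload 5.1 kg.
Tool frame: the origin (TCP) lies on the centre line of the jaws, within the pads' length; the fingertips stand 25 mm ahead of it and the grasp point (between the pads) lies 6 mm ahead of it; z points along the fingers, y is the line along which they close (so a half turn about z gives the same grasp; the last joint's range is limited). The gripper opens to 95 mm and grips with 3 to 60 N. Pads are 20 mm wide; open, the fingers measure 119 mm over their backs; the gripper's body (75 mm by 180 mm) begins 59 mm behind the grasp point.
Start: joints at [1.113, 0.124, 1.65, -0, 1.367, -0.083], TCP at [0.238, 0.605, 0.205] pointing down, gripper open.
Joint ranges: [-2.61, 2.61], [-1.02, 2.33], [0.03, 2.71], [-1.35, 4.49], [0.32, 2.68], [-2.91, 2.91]. Speed limits (rad/s): [2.57, 2.57, 3.14, 3.14, 3.14, 3.14].

INTERFACE

Orientations are given as a unit quaternion [x, y, z, w].
In Python, from bench import env gives the robot as it stands.
- The arm moves only by the shell command python3 -m inch 'ROWS' [OPENING] [FORCE]. ROWS is JSON, a list of rows, each a list of 6 numbers: the shift along the world's x, y, z as a fraction of full scale, then the turn, a rotation vector about the world's x, y, z as a fraction of full scale. In form: [[dx, dy, dz, rx, ry, rz], ...]. A call has 1 to 10 rows; each row shifts and turns the commanded pose from where the row before left it; what a row does not reach is not made up. Full scale, the value 1, is 0.025 m for a shift and 4 degrees for a turn. A row lasts 1/8 s, in which the tool goes at most 62.5 mm and 10.7 degrees, less where a joint would pass 70% of its speed; a pose out of reach is approached as far as the arm can. A call with a number of a shift or a turn outside -1 to 1 is refused whole. A call with a gripper value outside its range is refused whole. OPENING is the gripper command: -1 is shut, 1 is fully open, values between are in proportion, set as the call begins (- or left out, the last holds). The fingers move at their own pace and stop on an object; FORCE is the grip in N (left out, the last holds). Time passes only in rows, so rows that do not move let the fingers close. It gives the time, the measured TCP pose, the force, the opening and the grip force at its end, in the units of the state.
- env.get_obs(): the state, without advancing time (a new reading comes with each control period).
- env.grab_frame(name): name is "scene" or "top"; returns the picture (420x560x3 uint8, red, green, blue); there is no depth.
- env.calibration(name): a dict with "mtx" (3x3 intrinsics, pixels), "R" (3x3) and "t" (3): a world point X has camera coordinates R X + t. Camera axes: x right, y down, z forward; pixel columns grow to the right and rows downward; lengths in m; the calibration is good to about 2 mm. A picture is of the moment at which its call begins. calibration takes no time and is no camera call.
- env.job_done(): hands the job in; it is judged then, once.
The state is a dict: "time": time; "joints": joint angles; "dq": joint speeds; "tau": joint torques, N m; "tcp_pos": TCP position; "ee_rot": TCP orientation; "ft_force": force on the tool from outside, world axes, zero at the start; "wrist_torque": the same for the moment, N m; "opening": finger opening in m; "gripper_force": force on a finger pad.
Only numpy, scipy, OpenCV 4.12 (cv2) and the standard library are available. Lean on these libraries where they do the work, as an engineer would, in place of code of your own. Each camera call takes 0.05 s, during which the arm holds its last target. There are 200 camera calls.

TASK

The small gluing press was last used for unwinding, so its ratchet drives the wrong way. Gently flip the little reversing lever on the ratchet head to the pressing side, then work the handle back and forth until the round pad bears down firmly on the glued wooden block without crushing it. Let go and leave the press clamped, and do not disturb the other things on the bench.

Things in the scene. Friction and masses are not known exactly. Their poses are not given: they have to be found in the camera images.
- press: fixed green press: base plate 200 x 240 x 22 mm, two steel posts, a cross beam (top 142 mm above the bench) and on it the round steel ratchet head (84 mm across, top 168 mm; only the lever and the knob stand higher). Origin on the bench under the vertical spindle axis, z up. With handle at 0 the handle points along the press's own -x.
- handle (a joint): swing of the ratchet handle about the spindle axis, rad; 0 = along the press's -x, grows anticlockwise from above, stops at -0.75 and +0.75. Flat steel bar, top 162 mm above the bench. The ratchet has 12 teeth: up to 0.52 rad of each working stroke is lost before a tooth is caught. The idle stroke clicks and takes 1 to 3 N at the knob.
- knob_mid (a point): point on the axis of the upright round wooden knob, rigid on the handle's free end, 110 mm from the spindle axis; the point is 190 mm above the bench. Knob 22 mm in diameter, from 172 to 208 mm above the bench; under it a 26 mm steel collar (162 to 172 mm).
- pawl (a joint): swing of the reversing lever relative to the handle, rad, stops at -0.45 and +0.45, grows anticlockwise. Positive (0.2 or more, as found): the handle drives only anticlockwise from above, which raises the pad. Negative (-0.2 or below, pressing side): it drives only clockwise, which lowers the pad. A spring snaps it over centre; about 5 N at the tip flips it.
- lever_tip (a point): middle (190 mm above the bench) of the upright steel fin on the lever's tip: 11 mm along the lever, 8 mm across, top at 197 mm; flat lever below it, top 174 mm. Pivot on the handle, 55 mm from the spindle axis; the tip, 45 mm from the pivot, lies over the head near that axis. Looking from knob to spindle the tip starts left, pressing side is right, 39 mm between stops. Handle stays put meanwhile.
- pad: sprung press pad, 48 mm disc with cork face; origin at the centre of its underside, 82 mm above the bench at first. Driving clockwise lowers it 3 mm per rad. Push across the handle at the knob, moving (hand stopped): 5 (2) N free, 7 (4) N at 60 N of pad force, 8 (5) N at 110 N, 10 (7) N at 190 N; 60 to 190 N takes 0.5 rad. Firm: 80 to 150 N; crushed above 200 N. The screw holds when let go.
- work: loose glued two-layer wooden block, 85 x 105 x 28 mm, under the pad on a plywood packing piece of varying height; origin at the centre of its underside; 1 to 4.5 mm of gap between its top and the pad.
- spare_blank: loose spare wooden blank 110 x 45 x 28 mm lying beside the press; origin at the centre of its underside
- chisel: loose hand tool with a wooden grip, about 200 mm long, lying beside the press
- round_file: loose round steel file, 10 mm thick, 170 mm long, lying in front of the press
- block_plane: loose small hand plane, 160 x 50 mm, about 75 mm high
- glue_jar: loose amber glue jar, 64 mm across, 85 mm high
- mallet: loose wooden mallet lying on the bench

How it is judged:
On the way, in this order (a step that is already met when the one before it is completed fails the run):
1. the reversing lever is flipped to the pressing side (value of joint pawl below -0.08 rad), for 0.2 s.
2. the pad is wound down onto the block until it bears firmly (contact force between pad and work above 60 N), for 0.2 s.
At the end, for the whole second after the job is handed in: The reversing lever is on the pressing side (joint below -0.08 rad), the pad bears on the block with 60 to 200 N, handle and block are at rest, and the robot has let go (value of joint pawl below -0.08 rad and contact force between pad and work between 60 and 200 N and velocity of joint handle between -0.05 and 0.05 rad/s and linear speed of work below 0.01 m/s); the robot touches nothing.
It fails at once if the reversing lever is forced: more than 25 N by the hand (contact force between the fingers and pawl above 25 N).
It fails at once if the block is crushed: the pad presses with more than 200 N (contact force between pad and work above 200 N).
It fails at once if the block is shifted more than 15 mm (distance of work from where it was at the start of the episode above 0.015 m).
It fails at once if another thing on the bench is moved more than 20 mm (distance of any of spare_blank, chisel, round_file, block_plane, glue_jar, mallet from where it was at the start of the episode above 0.02 m).
It also fails if it takes over 69 s, if anything falls off the work surface, if the arm or the gripper's body presses on something with over 40 N, if the wrist force passes 120 N, or if a joint passes its speed limit or range.

## Working session

There is one attempt and no reset: what is moved stays moved. The work goes in short steps, Python scripts to look and compute and a shell command to move; the robot and the scene stay as the last step left them, time stands still between calls to the robot, and variables do not carry over. Pictures are saved under pics/ and viewed, at most 10 in all, crops included, and the job is handed in when it is done.

```bash
mkdir -p pics; ls; python3 - <<'E'
from bench import env
import cv2
for n in("top","scene"):
    cv2.imwrite(f"pics/{n}0.png",env.grab_frame(n)[:,:,::-1]); c=env.calibration(n); print(n,c)
o=env.get_obs();print(o)
E
```

```text
pics
top {'mtx': array([[423.73554468,   0.        , 281.54044338],
       [  0.        , 423.73554468, 208.51722534],
       [  0.        ,   0.        ,   1.        ]]), 'R': array([[-0.09885026, -0.99509825, -0.00284677],
       [-0.97219692,  0.09718479, -0.21304521],
       [ 0.21227758, -0.01829195, -0.97703819]]), 't': array([0.04362131, 0.55467999, 1.14919312])}
scene {'mtx': array([[411.01898897,   0.        , 277.13373791],
       [  0.        , 411.01898897, 204.12430966],
       [  0.        ,   0.        ,   1.        ]]), 'R': array([[ 0.36653065,  0.93034435, -0.01070828],
       [ 0.74608755, -0.30077587, -0.59404314],
       [-0.55588547,  0.20974571, -0.80436191]]), 't': array([-0.18797637, -0.30401192,  1.40664242])}
{'time': 0.1, 'joints': array([ 1.11338967e+00,  1.24438168e-01,  1.65151835e+00, -4.66911702e-05,
        1.36749659e+00, -8.25911749e-02]), 'dq': array([ 0.00018451, -0.00179182, -0.00166575, -0.00060604,  0.0011325 ,
       -0.00102197]), 'tau': array([ 6.07657366e-04, -4.18883801e+01, -3.61095142e+01,  7.78217590e-02,
        4.61653573e-02, -5.94514177e-05]), 'tcp_pos': array([0.23773783, 0.60432735, 0.20382238]), 'ee_rot': array([ 1.86307919e-01,  9.82490964e-01, -9.02621944e-04, -2.26087168e-04]), 'ft_force': array([-0.78228178, -0.85842376, -0.08178974]), 'wrist_torque': array([ 0.03309353,  0.0878829 , -0.05049851]), 'gripper_force': 0.0, 'opening': 0.0949083003744563}
```

View pics/top0.png

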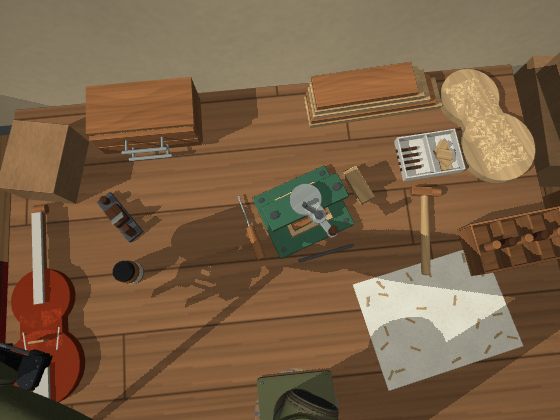

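View pics/scene0.png

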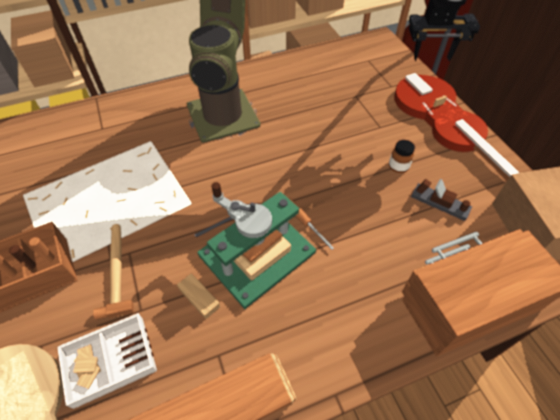

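The top view shows the press head near (305,198) with the handle running to about (332,228). In the scene view the head is near (253,220) and the knob near (217,190). I'll enlarge both.

```bash
python3 - <<'E'
import cv2,numpy as np
a=cv2.imread("pics/top0.png")[175:250,265:365]; b=cv2.imread("pics/scene0.png")[170:245,195:295]
f=lambda i:cv2.resize(i,None,fx=7.5,fy=4*1.0*7.5/4,interpolation=cv2.INTER_CUBIC)
im=np.vstack([cv2.resize(i,(400*1,300),interpolation=cv2.INTER_CUBIC) for i in(a,b)])
cv2.imwrite("pics/c0.png",np.hstack([cv2.resize(a,(400,300),interpolation=cv2.INTER_CUBIC),cv2.resize(b,(400,300),interpolation=cv2.INTER_CUBIC)]))
E
```

```text
(no output)
```

View pics/c0.png

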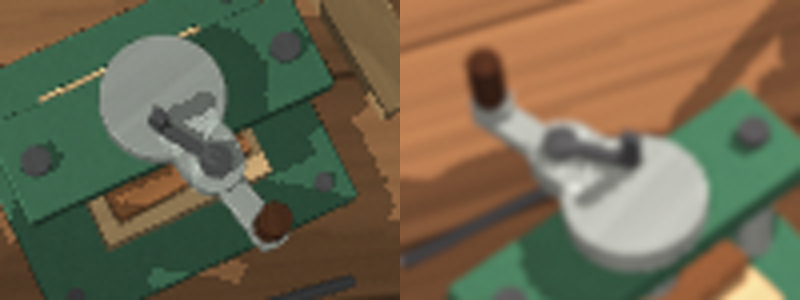

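```bash
cat > h.py <<'E'
import numpy as np
from bench import env
def ray(n,u,v,z):
    c=env.calibration(n); R,t=c["R"],c["t"]
    C=-R.T@t; d=R.T@np.linalg.inv(c["mtx"])@[u,v,1]
    return (C+d*(z-C[2])/d[2])[:2]
E
python3 - <<'E'
from h import *
P={'head':(.168,(163,98),(635,192)),'knobtop':(.208,(275,215),(484,60)),'pivot':(.176,(218,157),(562,140)),'fin':(.197,(159,115),(630,138)),'boltL':(.145,(38,158),(510,298)),'boltR':(.145,(287,45),(752,130))}
for k,(z,a,b) in P.items():
    print(k,ray("top",a[0]/4+264.6,a[1]/4+174.6,z).round(4),ray("scene",(b[0]-400)/4+194.6,b[1]/4+169.6,z).round(4))
E
```

```text
head [ 0.5516 -0.0737] [ 0.5535 -0.0731]
knobtop [ 0.4615 -0.1312] [ 0.4596 -0.1305]
pivot [ 0.5075 -0.1039] [ 0.5081 -0.1018]
fin [ 0.534  -0.0677] [ 0.5367 -0.0684]
boltL [0.5247 0.011 ] [ 0.5804 -0.1594]
boltR [ 0.585  -0.1622] [0.5214 0.0126]
```

```bash
python3 -m inch '[[0,0,1,0,0,-1],[0,0,1,0,0,-1],[0.376,-0.862,1,0,0,-1],[0.376,-0.862,0,0,0,-1],[0.376,-0.862,0,0,0,-1],[0.376,-0.862,0,0,0,-1],[0.376,-0.862,0,0,0,-1],[0.376,-0.862,0,0,0,-1],[0.376,-0.862,0,0,0,-1],[0.376,-0.862,0,0,0,-1]]' -1 10
python3 -m inch '[[0.376,-0.862,0,0,0,-1],[0.376,-0.862,0,0,0,-1],[0.376,-0.862,0,0,0,-1],[0.376,-0.862,0,0,0,-1],[0.376,-0.862,0,0,0,-1],[0.376,-0.862,0,0,0,-1],[0.376,-0.862,0,0,0,-1],[0.376,-0.862,0,0,0,-1],[0.376,-0.862,0,0,0,-1],[0.376,-0.862,0,0,0,-1]]'
python3 -c "
from bench import env;print(env.get_obs()['joints'])"
```

```text
time: 1.35
tcp_pos: [0.3137, 0.431, 0.2799]
ee_rot: [0.513, 0.858, 0.0, 0.0]
ft_force: [-0.4, -0.6, 0.1]
opening: 0.0021
gripper_force: 0.0
time: 2.6
tcp_pos: [0.4073, 0.2155, 0.28]
ee_rot: [0.776, 0.631, 0.0, 0.0]
ft_force: [0.3, 0.2, -0.7]
opening: 0.0006
gripper_force: 0.0
[ 3.70115616e-01 -3.45626871e-01  1.95665617e+00 -5.79821232e-06
  1.53027710e+00  5.74947497e-01]
```

```bash
python3 -m inch '[[0.376,-0.862,0,0,0,-1],[0.376,-0.862,0,0,0,-1],[0.376,-0.862,0,0,0,-1],[0.376,-0.862,0,0,0,-1],[0.376,-0.862,0,0,0,-1],[0.376,-0.862,0,0,0,-1],[0.376,-0.862,0,0,0,-1],[0.376,-0.862,0,0,0,-1],[0.376,-0.862,0,0,0,-1],[0.376,-0.862,0,0,0,-1]]'
python3 -m inch '[[0.376,-0.862,0,0,0,-0.8],[0.376,-0.862,0,0,0,-0.8],[0,0,-0.5,0,0,0],[0,0,0,0,0,0],[0,0,0,0,0,0]]'
python3 - <<'E'
from h import *
import cv2
o=env.get_obs();print(o['joints'])
a=env.grab_frame("top")[165:265,245:379,::-1];b=env.grab_frame("scene")[150:250,170:304,::-1]
cv2.imwrite("pics/c1.png",np.hstack([cv2.resize(i,(400,300),interpolation=cv2.INTER_CUBIC) for i in(a,b)]))
E
```

```text
time: 3.85
tcp_pos: [0.501, 0.0001, 0.2799]
ee_rot: [0.945, 0.328, 0.0, -0.0]
ft_force: [0.2, 0.3, 1.0]
opening: 0.0005
gripper_force: 0.0
time: 4.47
tcp_pos: [0.5195, -0.0411, 0.2672]
ee_rot: [0.961, 0.277, -0.0, -0.0]
ft_force: [0.2, 1.0, 0.2]
opening: 0.0008
gripper_force: 0.0
[-1.82102709e-01 -1.96234332e-01  1.85786907e+00  1.70041274e-04
  1.48048288e+00  8.27291954e-01]
```

View pics/c1.png

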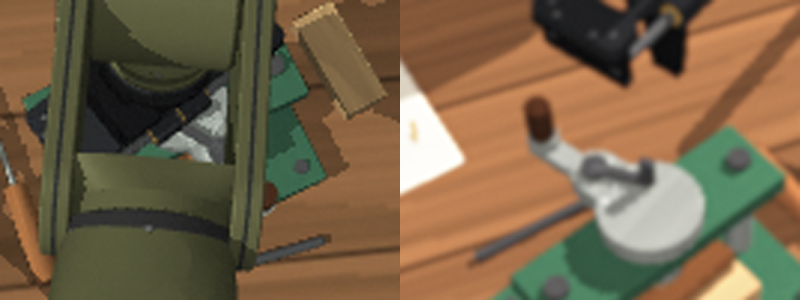

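```bash
python3 - <<'E'
from h import *
o=env.get_obs();p=o['tcp_pos']
def proj(n,X):
    c=env.calibration(n);q=c["mtx"]@(c["R"]@X+c["t"]);return q[:2]/q[2]
for n,x0,y0,off in(("top",245,165,0),("scene",170,150,400)):
  for dz in(-.025,0,.06):
    q=proj(n,p+[0,0,dz]);print(n,dz,(q-[x0,y0])*400/134+[off,0])
E
```

```text
top -0.025 [149.18739383 121.93152109]
top 0 [150.07829817 114.99082846]
top 0.06 [152.40536012  96.86158507]
scene -0.025 [668.41666304  97.12937539]
scene 0 [666.89285131  75.29013293]
scene 0.06 [662.93993494  18.63700603]
```

```bash
python3 - <<'E'
from h import *
import cv2
f=env.grab_frame("scene")[110:235,160:310,::-1].copy()
f=cv2.resize(f,(780,600*650//600)[:2],interpolation=cv2.INTER_CUBIC) if 0 else cv2.resize(f,(720,600),interpolation=cv2.INTER_CUBIC)
f=cv2.convertScaleAbs(f,alpha=1.8,beta=30)
c=env.calibration("scene");p=env.get_obs()['tcp_pos'];y=np.array([.532,-.847,0])
for X in(p,p-[0,0,.025],p+.09*y+[0,0,.053],p-.09*y+[0,0,.053],p+.012*y-[0,0,.025]):
    q=c["mtx"]@(c["R"]@X+c["t"]);q=(q[:2]/q[2]-[160,110])*4.8;cv2.circle(f,tuple(q.astype(int).tolist()),4,(0,0,255),-1)
cv2.imwrite("pics/c2.png",f)
E
```

```text
(no output)
```

View pics/c2.png

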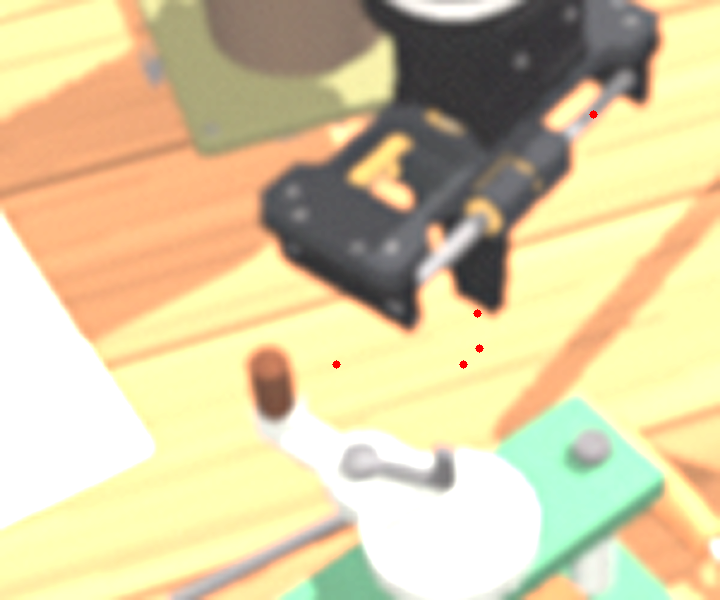

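The fingertip appears near (480,305), about 40 px above the projected (479,348). I'll descend on the safe side, to the left of the fin, and compare it with the fin directly.

```bash
python3 -m inch '[[0,0,-0.6,0,0,0],[0,0,-0.6,0,0,0],[0,0,-0.6,0,0,0],[0,0,-0.6,0,0,0],[0,0,0,0,0,0],[0,0,0,0,0,0]]'
python3 - <<'E'
from h import *
import cv2
f=env.grab_frame("scene")[130:235,180:306,::-1].copy()
f=cv2.resize(f,(720,600),interpolation=cv2.INTER_CUBIC)
f=cv2.convertScaleAbs(f,alpha=1.2,beta=30)
k=np.array([720/126,600/105])
c=env.calibration("scene");p=env.get_obs()['tcp_pos'];y=np.array([.532,-.847,0]);x=np.array([.847,.532,0])
for X in[p-[0,0,.025]+a*.012*y+b*.01*x for a in(-1,1) for b in(-1,1)]:
    q=c["mtx"]@(c["R"]@X+c["t"]);q=(q[:2]/q[2]-[180,130])*k;cv2.circle(f,tuple(q.astype(int).tolist()),4,(0,0,255),-1)
cv2.imwrite("pics/c3.png",f)
E
```

```text
time: 5.38
tcp_pos: [0.5202, -0.0417, 0.2078]
ee_rot: [0.961, 0.277, 0.0, 0.0]
ft_force: [-0.1, 0.4, 0.1]
opening: 0.0004
gripper_force: 0.0
```

View pics/c3.png

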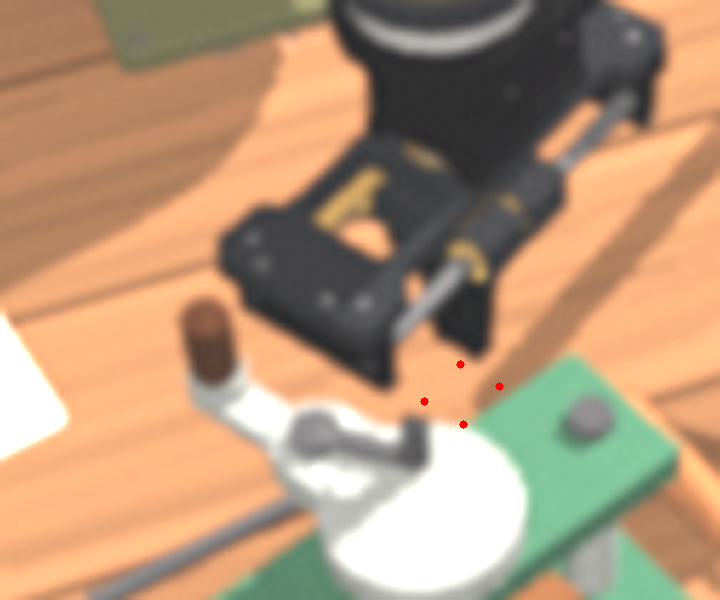

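Seen in the image, the fingertip is at about (463,340) and the fin at (413,440). The drawn hand sits some 25–30 mm higher than stated. I'll approach gently and let the force show the true contact.

```bash
python3 -m inch '[[0.106,-0.17,0,0,0,0],[0.053,-0.085,0,0,0,0],[0.053,-0.085,0,0,0,0],[0.053,-0.085,0,0,0,0],[0.053,-0.085,0,0,0,0],[0.053,-0.085,0,0,0,0],[0,0,0,0,0,0]]'
python3 -m inch '[[0.053,-0.085,0,0,0,0],[0.053,-0.085,0,0,0,0]]'
```

```text
time: 6.3
tcp_pos: [0.5293, -0.0566, 0.2074]
ee_rot: [0.961, 0.277, -0.0, -0.0]
ft_force: [0.5, 0.5, 1.1]
opening: 0.0006
gripper_force: 0.0
time: 6.55
tcp_pos: [0.532, -0.0608, 0.2075]
ee_rot: [0.961, 0.277, 0.0, 0.0]
ft_force: [0.5, -1.1, 0.3]
opening: 0.0004
gripper_force: 0.0
```

```bash
python3 - <<'E'
from h import *
import cv2
def crop(n,x,y):
    f=env.grab_frame(n)[y:y+75,x:x+100,::-1]; return cv2.convertScaleAbs(cv2.resize(f,(400,300),interpolation=cv2.INTER_CUBIC),alpha=1.5,beta=20)
cv2.imwrite("pics/c4.png",np.hstack([crop("top",260,170),crop("scene",195,165)]))
E
```

```text
(no output)
```

View pics/c4.png

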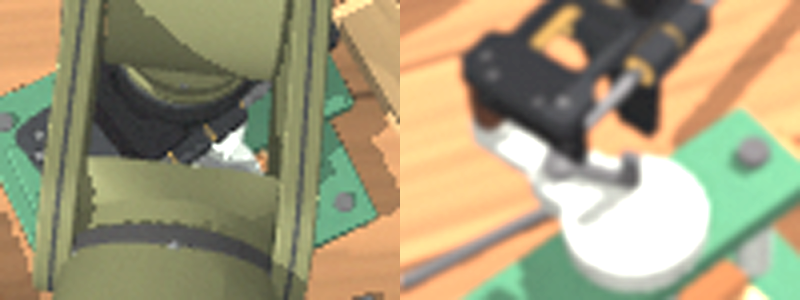

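The lever has not moved: its fin is still at crop (630,165) and the fingertip is at (648,130). There was no contact force, so the hand really is higher than stated, or offset. I'll back off and descend slowly, watching the force.

```bash
python3 -m inch '[[-0.212,0.34,0,0,0,0],[-0.106,0.17,0,0,0,0],[0,0,-0.2,0,0,0],[0,0,-0.2,0,0,0],[0,0,0,0,0,0]]'
python3 -m inch '[[0,0,-0.1,0,0,0],[0,0,-0.1,0,0,0],[0,0,0,0,0,0]]'
python3 - <<'E'
from h import *
import cv2
o=env.get_obs();print(o['ft_force'],o['joints'])
p=o['tcp_pos']
for n,s in(("top",.2),("scene",.2)):
    f=env.grab_frame(n);cv2.imwrite(f"pics/d_{n}.png",f[:,:,::-1])
E
```

```text
time: 7.28
tcp_pos: [0.5235, -0.048, 0.1965]
ee_rot: [0.961, 0.277, -0.001, -0.0]
ft_force: [-0.4, -1.0, 0.2]
opening: 0.0001
gripper_force: 0.0
time: 7.65
tcp_pos: [0.5238, -0.0481, 0.1921]
ee_rot: [0.961, 0.277, -0.0, -0.0]
ft_force: [-0.2, 0.4, 0.1]
opening: 0.0001
gripper_force: 0.0
[-0.15192771  0.39890493  0.11614252] [-1.93557711e-01 -1.44451972e-01  1.93816250e+00 -2.94558032e-05
  1.34840473e+00  8.16626891e-01]
```

```bash
python3 -m inch '[[0,0,-0.1,0,0,0],[0,0,-0.1,0,0,0],[0,0,0,0,0,0]]'
python3 -m inch '[[0,0,-0.1,0,0,0],[0,0,-0.1,0,0,0],[0,0,0,0,0,0]]'
python3 - <<'E'
from h import *
import cv2
def crop(n,x,y):
    f=env.grab_frame(n)[y:y+75,x:x+100,::-1]; return cv2.convertScaleAbs(cv2.resize(f,(800,600),interpolation=cv2.INTER_CUBIC),alpha=1.3,beta=20)
f=crop("scene",195,165)
c=env.calibration("scene");p=env.get_obs()['tcp_pos'];y=np.array([.532,-.847,0]);x=np.array([.847,.532,0])
for X in[p-[0,0,.0]+a*.012*y+b*.01*x for a in(-1,1) for b in(-1,1)]:
    q=c["mtx"]@(c["R"]@X+c["t"]);q=(q[:2]/q[2]-[195,165])*8;cv2.circle(f,tuple(q.astype(int).tolist()),4,(0,0,255),-1)
cv2.imwrite("pics/c5.png",f)
E
```

```text
time: 8.12
tcp_pos: [0.5237, -0.048, 0.187]
ee_rot: [0.961, 0.277, -0.0, -0.0]
ft_force: [-0.2, -1.0, -0.5]
opening: 0.0002
gripper_force: 0.0
time: 8.5
tcp_pos: [0.5237, -0.048, 0.1821]
ee_rot: [0.961, 0.277, -0.0, -0.0]
ft_force: [0.7, 0.3, 0.3]
opening: 0.0002
gripper_force: 0.0
```

View pics/c5.png

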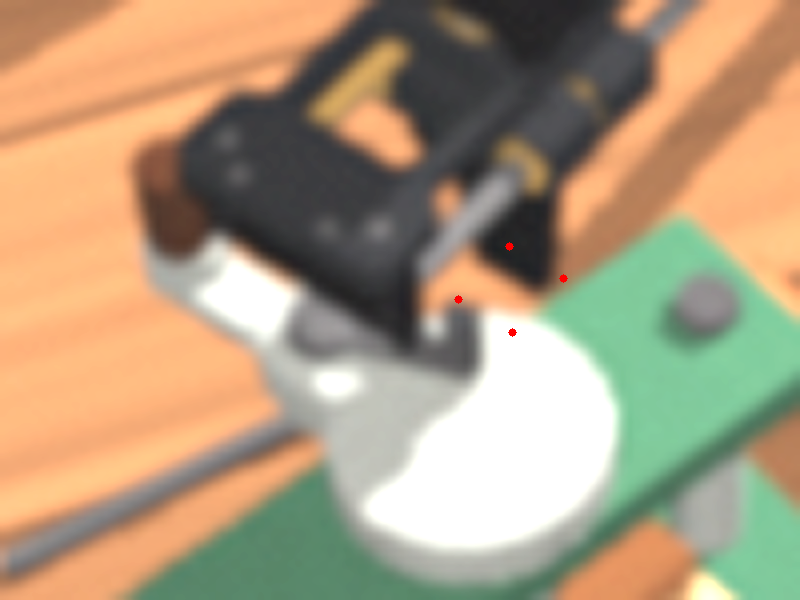

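```bash
python3 - <<'E'
from h import *
import cv2
P=lambda n:(lambda c:c["mtx"]@np.c_[c["R"],c["t"]])(env.calibration(n))
def tri(a,b):
    X=cv2.triangulatePoints(P("top"),P("scene"),np.array(a,float).reshape(2,1),np.array(b,float).reshape(2,1));X=(X[:3]/X[3]).T[0]
    e=[(lambda q:q[:2]/q[2])(P(n)@np.r_[X,1])-z for n,z in(("top",a),("scene",b))];return X.round(3),np.round(e,1)
t=lambda u,v:(260+u/4,170+v/4); s=lambda u,v:(195+(u-400)/4,165+v/4)
p=np.array([.532,-.0608,.2075])
for a,b in((t(208,130),s(637,69)),(t(170,157),s(678,43))):
    X,e=tri(a,b);d=X-p;print(X,e.tolist(),'along w',d[:2]@[.532,-.847],'along x',d[:2]@[.847,.532],'z',d[2])
print("shaft tip ray at z", [ (z,ray("scene",195+524/8,165+267/8,z).round(3)) for z in(.157,.17,.18,.19,.2)])
E
python3 - <<'E'
import cv2,numpy as np
a=cv2.imread("pics/top0.png")[335:420,0:80];b=cv2.imread("pics/scene0.png")[0:85,400:480]
c=cv2.imread("pics/d_top.png")[170:230,262:342]
f=lambda i,w,h:cv2.convertScaleAbs(cv2.resize(i,(w,h),interpolation=cv2.INTER_CUBIC),alpha=2,beta=30)
cv2.imwrite("pics/c6.png",np.hstack([f(b,400,425),f(c,400,425)]))
E
```

```text
[ 0.524 -0.069  0.26 ] [[-5.2, -1.1], [-6.2, 0.3]] along w 0.0026894000000000015 along x -0.01113840000000001 z 0.05250000000000002
[ 0.512 -0.043  0.257] [[-6.1, -1.4], [-7.1, 0.4]] along w -0.025716600000000013 along x -0.0074704000000000124 z 0.049500000000000016
shaft tip ray at z [(0.157, array([ 0.499, -0.036])), (0.17, array([ 0.509, -0.039])), (0.18, array([ 0.516, -0.041])), (0.19, array([ 0.523, -0.043])), (0.2, array([ 0.531, -0.046]))]
```

View pics/c6.png

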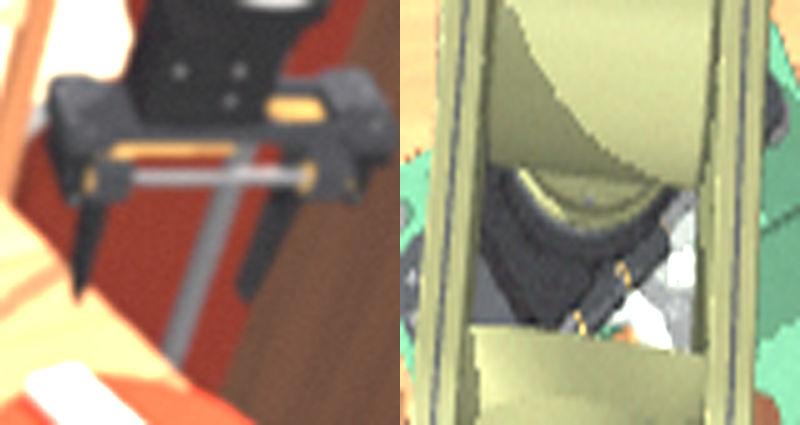

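```bash
python3 - <<'E'
from h import *
def proj(X,n="scene"):
    c=env.calibration(n);q=c["mtx"]@(c["R"]@X+c["t"]);return (q[:2]/q[2]).round(1)
p=np.array([.2377,.6043,.2038]);y=np.array([.365,.929,0]);x=np.array([.929,-.365,0])
for dz in(-.025,0,.01,.06):
  for s in(-1,1):
    q=proj(p+s*.0535*y+[0,0,dz]);print(dz,s,q,'crop',(q-[400,0])*5)
for z in(.179,.2038):print(z,ray("scene",432.5,59.5,z))
E
```

```text
-0.025 -1 [409.8  68.8] crop [ 49. 344.]
-0.025 1 [444.8  68.4] crop [224. 342.]
0 -1 [411.9  61.6] crop [ 59.5 308. ]
0 1 [447.5  61.3] crop [237.5 306.5]
0.01 -1 [412.7  58.7] crop [ 63.5 293.5]
0.01 1 [448.5  58.4] crop [242.5 292. ]
0.06 -1 [417.1  43.5] crop [ 85.5 217.5]
0.06 1 [454.2  43.2] crop [271. 216.]
0.179 [0.20444946 0.64541331]
0.2038 [0.23257918 0.61780528]
```

Both views fit a fingertip about 5–10 mm above the reported TCP, rather than 25 mm below it. I'll lower a bit more and then push gently, checking force.

```bash
python3 -m inch '[[0,0,-0.1,0,0,0],[0,0,-0.1,0,0,0],[0,0,-0.1,0,0,0],[0,0,0,0,0,0]]'
python3 -m inch '[[0.053,-0.085,0,0,0,0],[0.053,-0.085,0,0,0,0],[0.053,-0.085,0,0,0,0],[0.053,-0.085,0,0,0,0]]'
```

```text
time: 9.05
tcp_pos: [0.5237, -0.048, 0.1746]
ee_rot: [0.961, 0.277, -0.0, -0.0]
ft_force: [1.4, 0.0, 0.2]
opening: 0.0005
gripper_force: 0.0
time: 9.55
tcp_pos: [0.5294, -0.0567, 0.175]
ee_rot: [0.961, 0.277, 0.0, 0.0]
ft_force: [-0.9, -0.5, 0.6]
opening: 0.0006
gripper_force: 0.0
```

```bash
for i in 1; do python3 -m inch '[[0.053,-0.085,0,0,0,0],[0.053,-0.085,0,0,0,0]]' | grep -E "tcp|ft"; done
python3 -m inch '[[0.053,-0.085,0,0,0,0],[0.053,-0.085,0,0,0,0]]'| grep -E "tcp|ft"
python3 - <<'E'
from h import *
import cv2
f=env.grab_frame("scene");cv2.imwrite("pics/e1.png",f[:,:,::-1])
a=cv2.imread("pics/scene0.png")[:,:,::-1]
g=lambda i:cv2.cvtColor(i,cv2.COLOR_RGB2GRAY)[196:218:1,228:266]
for i in(a,f):
    print('\n'.join(''.join(' .:-=+*#%@'[9-int(v)*10//256] for v in r) for r in g(i)));print('----')
E
```

```text
tcp_pos: [0.5321, -0.06, 0.175]
ft_force: [-0.5, 3.9, 0.3]
tcp_pos: [0.5347, -0.0652, 0.175]
ft_force: [-0.2, 3.0, 0.8]
======+=============================+*
==+++++============================+**
==++===============================+**
-=================================+***
:------------=====================+***
:::---===--::-==================+++***
:::-=++++=-:::--======++++++++++++***+
::-=+****+=:..::-===+++**+++=+++++*+++
::-+******+-::::---===****+=--====++++
:-=+*****+++==-----:-=+###+=::::---==+
--+*********++++==-:-=+###*=:::::::--=
-=+**************++==+*#%#*=:::::::::-
==+*******************##%#*=::::::::::
==++******++*********###%#*=-:::::::::
====+++++===++++*****#####*=-:::::::::
+=====-----==--=++++***##*+-::::::::::
++=---:::::--::-===++++**+-:::::::::::
*+==-:::::::::::--====++=-::::::::::::
**++=-::::::::::--======-:::::::::::::
***++=--::..:::-======--::::::::::::::
****++=-:...::-======-::::::::::::::::
##***++=:...:-======--::::::::::::::::
----
%%%%%%%%%%%%%%%%#**%%#*+*###*#%#+===+*
%%%%%%%%%%%%%%%#*++##*++*#%%%%%#+==++*
%%%%%%%%%%%%%%#*+=+**++*#%@@@@%#+==+**
%%%%%%%%%%%%%%#*+=++++*#%@@@@@%#+=+***
%%%%%%%%%%%%%%#*+++++*#%@@@@@@%#+=+***
%%%%%%%###%%%%%#*+++*#%@@@@@@@%#++++**
%#%%%%####%%%%%#*++*#%@@@@@@@@%#+=++++
%%%%%%####%%%%%#*++**%@@@@@@@@%*+==+++
%%%%%%%##%%%%%#*++==+*%@@@@@@@#+===+++
%%%%%%%%%%%%%#*++=::-+#%%@@@@@#=-:-==+
@%%%%%%%%%%%%#*+=:..-+##%%@@@@#=::::-=
@@@%%%%%%%%%%#*+=:..-*####%%@%*=:::::-
@@@@@%%%%%@@%#**+---=*###***#*=-:.::::
%@@@@@@%%@@@@%#**+++*####*====-:::::::
#%%@@@@@@@@@@%#*######%%#*=:::::::::::
**##%@@@@@@@@%#*#######%#*-:::::::::::
+++*#%%@@@@@@%*+**#####%#*-:::::::::::
+++++*#%%@@@@#*++++**####+-:::::::::::
+++++++*#%@@@#*+==+++***+=::::::::::::
=+++++==+*%@%#++====++++=-::::::::::::
=+++++===+*##*+========-::::::::::::::
++**+++=-=+**++========-::::::::::::::
----
```

Contact: 3–4 N against the push, and the fin is starting to move. I'll keep going.

```bash
R='[[0.053,-0.085,0,0,0,0],[0.053,-0.085,0,0,0,0],[0.053,-0.085,0,0,0,0]]'; true
python3 -m inch '[[0.053,-0.085,0,0,0,0],[0.053,-0.085,0,0,0,0],[0.053,-0.085,0,0,0,0]]'| grep -E "tcp|ft"
python3 -m inch '[[0.053,-0.085,0,0,0,0],[0.053,-0.085,0,0,0,0]]'| grep -E "tcp|ft"
python3 -m inch '[[0.053,-0.085,0,0,0,0],[0.053,-0.085,0,0,0,0]]'| grep -E "tcp|ft"
```

```text
tcp_pos: [0.5386, -0.0719, 0.1749]
ft_force: [-0.4, 0.2, -0.1]
tcp_pos: [0.5412, -0.076, 0.1749]
ft_force: [0.2, 0.7, -0.3]
tcp_pos: [0.5439, -0.0801, 0.1749]
ft_force: [0.0, -0.1, -0.3]
```

```bash
python3 -m inch '[[-0.106,0.17,0,0,0,0],[0,0,0.5,0,0,0],[0,0,1,0,0,0],[0,0,1,0,0,0],[-0.8,0.7,0.3,0,0,0],[-0.8,0.7,0,0,0,0],[0,0,0,0,0,0]]'| grep -E "tcp|ft"
python3 - <<'E'
from h import *
import cv2
f=env.grab_frame("scene");cv2.imwrite("pics/e2.png",f[:,:,::-1])
g=lambda i:cv2.cvtColor(i,cv2.COLOR_RGB2GRAY)[180:222:1,205:268]
print('\n'.join(''.join(' .:-=+*#%@'[9-int(v)*10//256] for v in r) for r in g(f)))
E
```

```text
tcp_pos: [0.5009, -0.0399, 0.2463]
ft_force: [0.7, -0.3, 0.3]
===============================================================
=========++++++================================================
========+**#***+===============================================
=======+*######*+==============================================
=======+#######*+==============================================
======+*########+==============================================
======+*########*+==========================================+++
=======*#%####%#*+=======================================++====
=======+#%%%%%%%#+====================================+========
=======+#%%%%%%%#+=============================================
=======+*%%%%%%%#+=============================================
=======+*%%%%%%%#+=============================================
========*#%%%%%%#+-============================================
========+#%%%%%%#+============================================+
========+*%%%%%%*=--=========================================+*
========+*#%%%%*+=---=======================================++*
=========+*###
[... 949 characters left out ...]
===================++==-===++**+=--...   ..:::::::::::::::::
======================+++=----=+****+=-..  ..::::::::::::::::::
======================++++=---=++****+=:. ..:::::::::::::::::::
=======================++++=====+**#**=:...::::::::::::::::::::
========================+++++++=++*###+-:.:::::::::::::::::::::
========================+++++++==+*###*=:::::::::::::::::::::::
======================+++****++==+*##%#+-::::::::::::::::::::::
====================+++******+====+*#%#+-::::::::::::::::::::::
==================+++***####*+=-==+*#%#+-::::::::::::::::::::::
================+++***####***+=--=++*##+-::::::::::::::::::::::
===============++***####**++++=--==+**+=-::::::::::::::::::::::
```

The lever is flipped: the fin is now near (242,218), and the knob has not moved from (217,185). Next, the knob.

```bash
python3 -m inch '[[-0.328,-0.733,0,0,0,0],[-0.328,-0.733,0,0,0,0],[-0.328,-0.733,0,0,0,0],[-0.328,-0.733,0,0,0,0],[-0.328,-0.733,0,0,0,0],[0,0,0,0,0,0],[0,0,-0.5,0,0,0],[0,0,-0.4,0,0,0],[0,0,-0.4,0,0,0],[0,0,0,0,0,0]]' -0.05 10
python3 - <<'E'
from h import *
import cv2
def crop(n,x,y):
    f=env.grab_frame(n)[y:y+75,x:x+100,::-1]; return cv2.convertScaleAbs(cv2.resize(f,(800,600),interpolation=cv2.INTER_CUBIC),alpha=1.3,beta=20)
cv2.imwrite("pics/c7.png",crop("scene",175,150))
E
```

```text
time: 13.15
tcp_pos: [0.4595, -0.1316, 0.2108]
ee_rot: [0.961, 0.277, -0.001, -0.001]
ft_force: [-0.3, 0.7, -0.4]
opening: 0.0453
gripper_force: 0.0
```

View pics/c7.png

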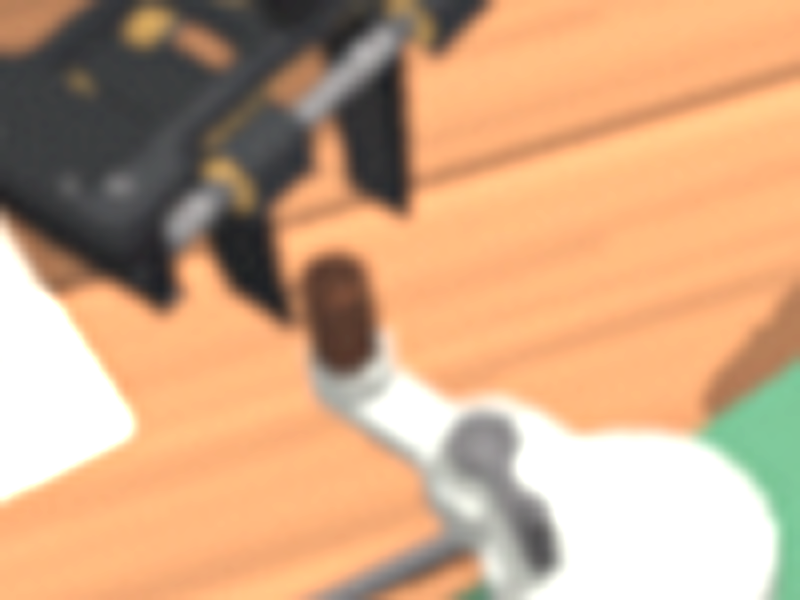

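The fingers straddle the knob: tips at (290,322) and (403,212), knob top at (337,265). I'll descend and close.

```bash
python3 -m inch '[[0,0,-0.3,0,0,0],[0,0,-0.3,0,0,0],[0,0,-0.3,0,0,0],[0,0,-0.3,0,0,0],[0,0,-0.2,0,0,0],[0,0,0,0,0,0]]'
python3 -m inch '[[0,0,0,0,0,0],[0,0,0,0,0,0],[0,0,0,0,0,0]]' -0.55 5
python3 - <<'E'
import numpy as np
for a in range(212,150,-4):
    m=np.radians(a-2);print(a,(np.array([np.sin(m),-np.cos(m)])*2*110*np.sin(np.radians(2))/25).round(3))
E
```

```text
time: 13.95
tcp_pos: [0.4599, -0.1322, 0.1769]
ee_rot: [0.961, 0.277, -0.0, -0.0]
ft_force: [0.5, 0.3, 0.1]
opening: 0.0451
gripper_force: 0.0
time: 14.32
tcp_pos: [0.4599, -0.1319, 0.1777]
ee_rot: [0.961, 0.277, -0.0, -0.001]
ft_force: [-2.5, 1.5, 1.9]
opening: 0.0229
gripper_force: 1.4
212 [-0.154  0.266]
208 [-0.135  0.276]
204 [-0.115  0.285]
200 [-0.095  0.292]
196 [-0.074  0.298]
192 [-0.053  0.302]
188 [-0.032  0.305]
184 [-0.011  0.307]
180 [0.011 0.307]
176 [0.032 0.305]
172 [0.053 0.302]
168 [0.074 0.298]
164 [0.095 0.292]
160 [0.115 0.285]
156 [0.135 0.276]
152 [0.154 0.266]
```

```bash
cat > f.py <<'E'
from h import *
import sys
n=int(sys.argv[1]) if len(sys.argv)>1 else 4
F=[]
for i in range(n):
    o=env.get_obs();F.append(o['ft_force']);
    if n>1: env.grab_frame("top")
o=env.get_obs();F=np.mean(F,0);p=o['tcp_pos'];d=p[:2]-[.5525,-.0735];r=np.hypot(*d);phi=np.arctan2(d[1],d[0])%(2*np.pi)
u=d/r;print('t',round(o['time'],2),'phi',np.degrees(phi).round(1),'handle',round(phi-np.radians(199.1),3),'r',r.round(4),'Ftan_cw_resist',round(-F[:2]@[u[1],-u[0]],2),'Frad',round(F[:2]@u,2),'Fz',F[2].round(2),'open',round(o['opening'],4),'q6',o['joints'][5].round(2))
E
python3 -m inch '[[-0.154,0.266,0,0,0,-1],[-0.135,0.276,0,0,0,-1],[-0.115,0.285,0,0,0,-1]]'>/dev/null; python3 f.py 1
python3 -m inch '[[-0.095,0.292,0,0,0,-1],[-0.074,0.298,0,0,0,-1]]'>/dev/null; python3 f.py 1
```

```text
t 14.7 phi 201.0 handle 0.033 r 0.1091 Ftan_cw_resist 4.97 Frad -0.86 Fz -2.2 open 0.022 q6 0.86
t 14.95 phi 193.0 handle -0.106 r 0.1088 Ftan_cw_resist 5.07 Frad -0.93 Fz -1.23 open 0.0221 q6 1.03
```

```bash
python3 -m inch '[[-0.053,0.302,0,0,0,-1],[-0.032,0.305,0,0,0,-1]]'>/dev/null; python3 f.py 1
python3 -m inch '[[-0.011,0.307,0,0,0,-1],[0.011,0.307,0,0,0,-1]]'>/dev/null; python3 f.py 1
```

```text
t 15.2 phi 184.9 handle -0.247 r 0.1086 Ftan_cw_resist 3.9 Frad -1.75 Fz -0.94 open 0.0216 q6 1.2
t 15.45 phi 176.9 handle -0.388 r 0.1085 Ftan_cw_resist 5.2 Frad -0.97 Fz -2.23 open 0.022 q6 1.37
```

```bash
python3 -m inch '[[0.032,0.305,0,0,0,-1],[0.053,0.302,0,0,0,-1]]'>/dev/null; python3 f.py 1
python3 -m inch '[[0.074,0.298,0,0,0,-1]]'>/dev/null; python3 f.py 1;python3 f.py 4
```

```text
t 15.7 phi 168.9 handle -0.527 r 0.1083 Ftan_cw_resist 7.14 Frad -1.13 Fz -0.98 open 0.022 q6 1.55
t 15.82 phi 165.0 handle -0.596 r 0.1082 Ftan_cw_resist 6.01 Frad -2.25 Fz -0.86 open 0.0219 q6 1.63
t 16.02 phi 164.5 handle -0.604 r 0.1083 Ftan_cw_resist 4.7 Frad -2.17 Fz -0.73 open 0.0219 q6 1.63
```

```bash
python3 -m inch '[[0,0,0,0,0,0]]'>/dev/null; python3 f.py 14
```

```text
t 16.85 phi 164.5 handle -0.604 r 0.1083 Ftan_cw_resist 4.24 Frad -2.5 Fz -0.61 open 0.0216 q6 1.63
```

```bash
python3 -m inch '[[0.048,0.146,0,0,0,-0.5],[0.048,0.146,0,0,0,-0.5]]'>/dev/null; python3 f.py 1; python3 -m inch '[[0,0,0,0,0,0],[0,0,0,0,0,0]]'>/dev/null;  python3 f.py 12
```

```text
t 17.1 phi 160.7 handle -0.67 r 0.1083 Ftan_cw_resist 6.31 Frad -2.96 Fz -0.43 open 0.0223 q6 1.72
t 17.95 phi 160.5 handle -0.673 r 0.1083 Ftan_cw_resist 4.87 Frad -2.99 Fz -0.6 open 0.0218 q6 1.72
```

```bash
python3 -m inch '[[0.03,0.072,0,0,0,-0.25]]'>/dev/null; python3 f.py 1; python3 -m inch '[[0.03,0.072,0,0,0,-0.25]]'>/dev/null; python3 f.py 1; python3 -m inch '[[0,0,0,0,0,0],[0,0,0,0,0,0]]'>/dev/null;  python3 f.py 16
```

```text
t 18.07 phi 159.8 handle -0.687 r 0.1083 Ftan_cw_resist 6.32 Frad -2.19 Fz 0.28 open 0.0217 q6 1.74
t 18.2 phi 158.8 handle -0.704 r 0.1083 Ftan_cw_resist 6.08 Frad -2.52 Fz -0.14 open 0.0222 q6 1.76
t 19.25 phi 158.6 handle -0.706 r 0.1083 Ftan_cw_resist 5.76 Frad -2.41 Fz 0.12 open 0.0216 q6 1.76
```

```bash
python3 -m inch '[[0,0,0,0,0,0],[0,0,0,0,0,0],[0,0,0,0,0,0]]' -0.1 >/dev/null;  python3 f.py 14
```

```text
t 20.32 phi 158.0 handle -0.717 r 0.1088 Ftan_cw_resist -0.14 Frad 0.06 Fz 0.03 open 0.0428 q6 1.76
```

```bash
python3 -m inch '[[0,0,0.3,0,0,0],[0,0,0.5,0,0,0],[0,0,1,0,0,0],[0,0,1,0,0,0],[0,0,1,0,0,0],[0,0,1,0,0,0],[0,0,0,0,0,0],[0,0,0,0,0,0]]'|grep -E "tcp|ft"
python3 - <<'E'
from h import *
import cv2
f=env.grab_frame("scene")
g=cv2.cvtColor(f,cv2.COLOR_RGB2GRAY)[184:232:1,212:290]
print('\n'.join(''.join(' .:-=+*#%@'[9-int(v)*10//256] for v in r) for r in g))
E
```

```text
tcp_pos: [0.4514, -0.0327, 0.2969]
ft_force: [0.6, 0.3, -0.2]
====================================+++++++===============++++++*******++=====
====================================+++++++===========+++++++++*******++======
=====================================++++==---=====++++++===++*******++=======
======================================+==--::-==++++++======+********+========
========================================-::::-=+++=========++*******++========
======================================---::::-=+===========+*******++=========
=====================================-:::::::-===========++*******++==========
===================================+=-:::::::-==========++*******+++==========
==================================++=-:::::::--========++********++++=========
===============================++====-::---:::-========+********++++++========
============================++=====----====--::-======+********++++++++=======
==================================----=+**++=-::-====+********++++++++++======
=======================+=========--:-=+*****+-::--==+********++++++++++++=====
===========
[... 2053 characters left out ...]
##***+++++++*+=:::::::::::::::::::::::::::::::::-=++++++**####**++++
=+++***##***++++=+++****=-:::::::::::::::::::::::::::::::-==+++++**###***+++++
++****#***+++==++++**##*+-:::::::::::::::::::::::::::::::-=++++**####**+++++++
***##***+++==++++***###**=-:::::::::::::::::::::::::::::-==+++**####**++++++++
*##***++++++++++**######*+=-:::::::::::::::::::::::::::-==+++**####**+++++++++
##**++++++++++***#######**+=::::::::::::::::::::::::::-==++**####****+++++++++
***+++++++++++*##########**+--::::::::::::::::::::::--=+++**####*****+++++++++
*++++++++++++**##########**++=-::::::::::::::::::::-==+++**###******++++++++++
+++++++++++++**##########***++==-:::::::::::::::--==+++**####**+++**++++++++++
```

```bash
python3 -c "
from bench import env;print(env.job_done())"
```

```text
the job is handed in; nothing more can be done
None
```

I flipped the reversing lever to the pressing side, wound the pad down in one stroke, released the handle and handed the job in, with no verdict returned. I estimate 90–140 N on the block from the holding force at the knob, since pad force can't be read directly.

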